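# Ring for approval and hold the stamp ready over the pastry box

### The job

Ring the near counter bell by pressing its plunger right down so that the baker comes to check the stamp's position; then pick up the near rubber stamp, lift it higher than the tallest jar and carry it across over the row of jars to the pastry box. Finish still holding the stamp upright and still about a centimetre above the red printed frame on the lid, centred on the frame with its long side along the frame's long side. The stamp must never touch the box, and the bell must be let go and the jars and the box left where they stand.

Things in the scene. Friction and masses are not known exactly. Their poses are not given: they have to be found in the camera images.
- bell_plunger (a joint): how far the bell's plunger is pressed, m: 0 up, 0.005 at its stop; a spring brings it back up; it needs about 2 N to start and 7 N to reach the stop
- bell_button (a point): centre of the top of the plunger knob (15 mm wide) of the chrome counter bell (dome 81 mm wide, 47 mm high; knob top 64 mm above the worktop), the one near the robot; a like bell, stamp and pad far off at the end of the table are only decor; the bell is fixed to the worktop; press straight down
- stamp_foot (a point): centre of the underside of the rubber stamp: wooden base 30 x 62 mm, 20 mm high, with its long side along this point's y axis, and on its middle a turned upright wooden handle about 30 mm thick that reaches 72 mm above the underside; z points up along the handle. It stands loose on the ink pad; weight about 60 g
- pad: closed dark blue ink pad tin, 62 x 90 x 16 mm, fixed to the worktop, on which the stamp stands; origin: centre of its underside
- frame (a point): centre of the red rectangular frame printed on the white sticker on the pastry box's lid, at the height of the lid (63 mm above the worktop); inside of the frame 42 x 74 mm, long side along this point's y axis; z up
- cakebox: closed brown pastry box, loose, 112 (x) x 150 (y) x 63 mm, 0.6 kg; origin: centre of its underside
- citrus_press: dark green cast lever juice press, fixed, not to be used but to be kept clear of: base 170 mm (world x) x 210 mm (world y), bowl and head up to 312 mm high, black lever knob up to 536 mm high; origin: about the middle of its underside
- jar_honey: honey jar with white and black lid, 62 mm across, 99 mm high, loose, in the row between stamp and box; origin: centre of its underside
- jar_yellow: red jam jar with yellow lid, 66 mm across, 100 mm high, loose, in the same row; origin: centre of its underside
- jar_green: red jam jar with green lid, 62 mm across, 86 mm high, loose, in the same row; origin: centre of its underside

How it is judged:
By the outcome, as a careful person would: the job done as asked, in the order asked, and still so for the second after the job is handed in, while the arm keeps its last pose, push and grip.
It also fails if it takes over 58 s, if anything falls off the work surface, if the arm or the gripper's body presses on something with over 40 N, if the wrist force passes 120 N, or if a joint passes its speed limit or range.

### The arm

A 7-joint arm with a two-finger parallel gripper is mounted at the origin on a cart in front of the work surface, level with it; the furniture and walls round the work are solid. World frame = base frame: x ahead of the robot, y to its left, z up, the work surface at z = 0. Lengths are in m, angles in rad, forces in N, time in s.
With the tool pointing down it reaches from about 0.4 to 0.875 m from the base axis. Payload 6.5 kg.
Tool frame: the origin (TCP) lies at the very end of the fingers, on their centre line; the grasp point (between the pads) lies 19 mm behind it; z points along the fingers, y is the line along which they close (so a half turn about z gives the same grasp; the last joint's range is limited). The gripper opens to 88 mm and grips with 3 to 60 N. Pads are 18 mm wide; open, the fingers measure 123 mm over their backs; the gripper's body (75 mm by 187 mm) begins 45 mm behind the grasp point.
Start: joints at [1.049, 0.536, -0.004, 1.538, 0.003, 1.067, -0.071], TCP at [0.286, -0.584, 0.239] pointing down, gripper open.
Joint ranges: [-2.7, 2.7], [-0.37, 2.16], [-1.27, 1.26], [0.24, 2.4], [-1.31, 4.45], [0.19, 1.91], [-2.76, 2.76]. Speed limits (rad/s): [2.39, 2.39, 3.14, 3.14, 3.14, 3.14, 3.14].

### API

Orientations are given as a unit quaternion [x, y, z, w].
In Python, from rig import bot gives the robot as it stands.
- The arm moves only by the shell command python3 jog.py 'ROWS' [OPENING] [FORCE]. ROWS is rows parted by semicolons, their numbers by spaces, 1 to 10 of them, each of 6 numbers: dx, dy, dz in m, then a rotation vector rx, ry, rz in rad; each row is the pose to reach, as a shift and turn from the pose commanded when the command began, along the tool's axes at that moment; what a row does not reach only later rows make up. A row lasts 1/12 s, in which the tool goes at most 0.0417 m and 0.125 rad, less where a joint would pass 70% of its speed; a pose out of reach is approached as far as the arm can. OPENING is the finger opening in m, set as the command begins (- or left out keeps the last). The fingers move at their own pace and stop on an object; FORCE is the grip in N (left out, the last holds). Time passes only in rows, so rows that do not move let the fingers close. It prints the time, the measured TCP pose, the force, the opening and the grip force at its end.
- bot.read_state(): the state, without advancing time (a new reading comes with each control period).
- bot.snapshot(name): name is "side" or "top" or "wrist"; returns a dict with "frame" (400x640x3 uint8, red, green, blue), "K" (3x3 intrinsics, pixels), "D" ([k1, k2, p1, p2, k3] as OpenCV has them; the pictures are not rectified), "R" (3x3) and "t" (3): a world point X has camera coordinates R X + t; the wrist camera has in their place "tool_from_camera" (4x4, takes a point from camera to tool coordinates, whose origin is the TCP and whose axes are the flange's). Camera axes: x right, y down, z forward; pixel columns grow to the right and rows downward; lengths in m; the calibration is good to about 2 mm. A picture is of the moment at which its call begins: read the wrist's pose just before it. There is no depth.
- bot.finish_job(): hands the job in; it is judged then, once.
The state is a dict: "clock": time; "q": joint angles; "qd": joint speeds; "joint_torque": joint torques, N m; "tool_pos": TCP position; "eef_rot": TCP orientation; "ft_force": force on the tool from outside, world axes, zero at the start; "moment": the same for the moment, N m; "gripper_width": finger opening in m; "grip_force": force on a finger pad.
Only numpy, scipy, OpenCV 4.12 (cv2) and the standard library are available. Lean on these libraries where they do the work, as an engineer would, in place of code of your own. Each camera call takes 0.05 s, during which the arm holds its last target. There are 200 camera calls.

## Working session

There is one attempt and no reset: what is moved stays moved. The work goes in short steps, Python scripts to look and compute and a shell command to move; the robot and the scene stay as the last step left them, time stands still between calls to the robot, and variables do not carry over. Pictures are saved under pics/ and viewed, at most 10 in all, crops included, and the job is handed in when it is done.

```bash
ls; mkdir -p pics
python3 - <<'E'
from rig import bot
import cv2,numpy as np,pickle
s=bot.read_state(); print(s)
d={}
for n in ["side","top","wrist"]:
    d[n]=bot.snapshot(n); cv2.imwrite(f"pics/{n}0.png",d[n]["frame"][:,:,::-1])
    print(n,{k:np.round(v,4).tolist() for k,v in d[n].items() if k!="frame"})
d["s"]=s
pickle.dump(d,open("d0.pkl","wb"))
E
```

```text
jog.py
pics
rig.py
{'clock': 0.0, 'q': array([ 1.04880187,  0.53714858, -0.00443084,  1.53883093,  0.00260617,
        1.06731038, -0.07122409]), 'qd': array([-0.00056562, -0.00111938, -0.00166782, -0.00036516,  0.00077771,
        0.00095168, -0.00058344]), 'joint_torque': array([ 6.22257921e-04, -5.70986438e+01,  9.91027616e-01, -2.51609033e+01,
       -5.64074737e-02,  1.78716634e-02,  1.31625006e-04]), 'tool_pos': array([ 0.28583032, -0.58311485,  0.23786701]), 'eef_rot': array([ 9.74138302e-01,  2.25950997e-01, -2.55659691e-04, -8.06211352e-04]), 'ft_force': array([0.33884726, 0.22303565, 0.39429663]), 'moment': array([ 0.01828244,  0.08826307, -0.00516505]), 'grip_force': 0.0, 'gripper_width': 0.08823878538557921}
side {'K': [[431.0096, 0.0, 323.2878], [0.0, 431.0096, 214.6145], [0.0, 0.0, 1.0]], 'D': [0.0387, 0.0, 0.0, 0.0, 0.0], 'R': [[-0.9893, -0.1458, 0.0107], [-0.0992, 0.6155, -0.7819], [0.1074, -0.7746, -0.6233]], 't': [0.5127, 0.0841, 1.0793]}
top {'K': [[437.7901, 0.0, 325.0589], [0.0, 437.7901, 200.6552], [0.0, 0.0, 1.0]], 'D': [-0.0135, 0.0, 0.0, 0.0, 0.0], 'R': [[-0.0135, -0.9998, 0.0127], [-0.9985, 0.0128, -0.0541], [0.0539, -0.0135, -0.9985]], 't': [0.0224, 0.5172, 0.9535]}
wrist {'K': [[303.9812, 0.0, 320.9051], [0.0, 303.9812, 195.8629], [0.0, 0.0, 1.0]], 'D': [-0.0448, 0.0, 0.0, 0.0, 0.0], 'tool_from_camera': [[-0.0012, -0.9492, -0.3148, 0.0822], [1.0, -0.0012, -0.0001, -0.0005], [-0.0003, -0.3148, 0.9492, -0.1471], [0.0, 0.0, 0.0, 1.0]]}
```

View pics/side0.png

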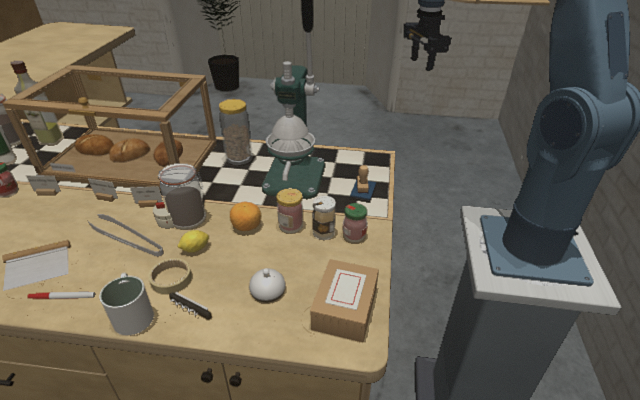

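View pics/top0.png

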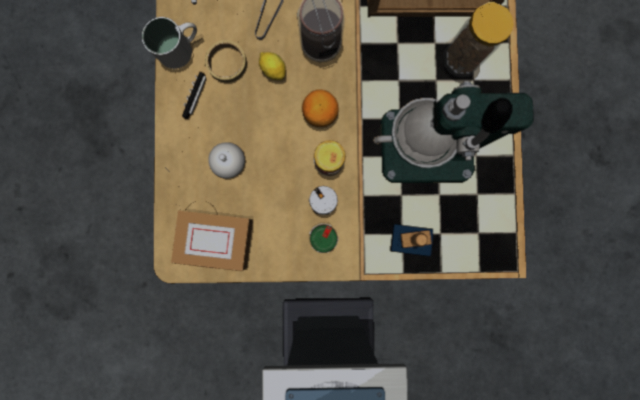

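The side view shows the bell at (267,285), the box frame at (347,290), the jars at (290,210), (324,215) and (355,222), and the stamp at (364,182). In the top view the bell is at (227,160), the frame at (210,240), the stamp at (417,240), and the jars at (330,157), (323,200) and (323,238). I'll zoom in on these.

```bash
cat > h.py <<'E'
import numpy as np,cv2
from scipy.spatial.transform import Rotation as Ro
def ray(c,px,s=None):
    u=cv2.undistortPoints(np.array([[px]],float),c["K"],c["D"]).ravel()
    v=np.array([u[0],u[1],1.])
    if "R" in c: return -c["R"].T@c["t"], c["R"].T@v/np.linalg.norm(v)
    T=np.asarray(c["tool_from_camera"]);Rt=Ro.from_quat(s["eef_rot"]).as_matrix()
    return Rt@T[:3,3]+s["tool_pos"], Rt@T[:3,:3]@v/np.linalg.norm(v)
def plane(r,z): o,d=r; return o+d*(z-o[2])/d[2]
def tri(rs):
    A=np.zeros((3,3));b=np.zeros(3)
    for o,d in rs: P=np.eye(3)-np.outer(d,d)/(d@d);A+=P;b+=P@o
    X=np.linalg.solve(A,b); return X,[np.linalg.norm(np.cross(X-o,d))for o,d in rs]
def proj(c,X,s=None):
    if "R" in c: R,t=c["R"],c["t"]
    else:
        T=np.eye(4);T[:3,:3]=Ro.from_quat(s["eef_rot"]).as_matrix();T[:3,3]=s["tool_pos"]
        M=np.linalg.inv(T@c["tool_from_camera"]);R,t=M[:3,:3],M[:3,3]
    return cv2.projectPoints(np.array([X],float),cv2.Rodrigues(np.array(R))[0],np.array(t),c["K"],c["D"])[0].ravel()
E
python3 - <<'E'
import pickle,cv2,numpy as np
from h import *
d=pickle.load(open("d0.pkl","rb"))
T=d["top"]["frame"];S=d["side"]["frame"]
def crop(f,x,y,w=66,h=50): return cv2.resize(f[y:y+h,x:x+w],(w*6,h*6),interpolation=cv2.INTER_NEAREST)
a=np.vstack([np.hstack([crop(T,380,215),crop(S,335,155)]),np.hstack([crop(T,195,135),crop(S,235,255)])])
cv2.imwrite("pics/zoom0.png",a[:,:,::-1])
for n,roi in (("top",(175,205,80,70)),("side",(310,255,75,80))):
    f=d[n]["frame"];x,y,w,h=roi
    hsv=cv2.cvtColor(f[y:y+h,x:x+w],cv2.COLOR_RGB2HSV)
    m=((hsv[...,0]<8)|(hsv[...,0]>170))&(hsv[...,1]>60)&(hsv[...,2]>90)
    p=np.argwhere(m)[:,::-1]+[x,y]; print(n,len(p),p.min(0),p.max(0))
    r=cv2.minAreaRect(p.astype(np.float32)); b=cv2.boxPoints(r)
    P=np.array([plane(ray(d[n],q),.063) for q in b]);print(r,P.round(4).tolist(),P.mean(0),np.linalg.norm(np.diff(P,axis=0),axis=1))
for z in (0.0,.07): print(z,plane(ray(d["top"],(417,240)),z))
E
```

```text
top 128 [190 228] [228 253]
((209.10366821289062, 240.56707763671875), (37.21542739868164, 22.528032302856445), 6.340191841125488) [[0.4163, 0.2998, 0.063], [0.4627, 0.2948, 0.063], [0.4531, 0.2178, 0.063], [0.4067, 0.223, 0.063]] [0.43472042 0.25885029 0.063     ] [0.04669315 0.07759567 0.04668992]
side 108 [331 273] [360 304]
((345.64471435546875, 288.1791076660156), (22.963844299316406, 30.083173751831055), 15.52410888671875) [[0.461, 0.2934, 0.063], [0.4545, 0.2117, 0.063], [0.4062, 0.2221, 0.063], [0.4159, 0.3021, 0.063]] [0.43442664 0.25732896 0.063     ] [0.08201593 0.0494177  0.08051226]
0.0 [ 0.42739285 -0.18912953  0.        ]
0.07 [ 0.43010087 -0.17356931  0.07      ]
```

View pics/zoom0.png

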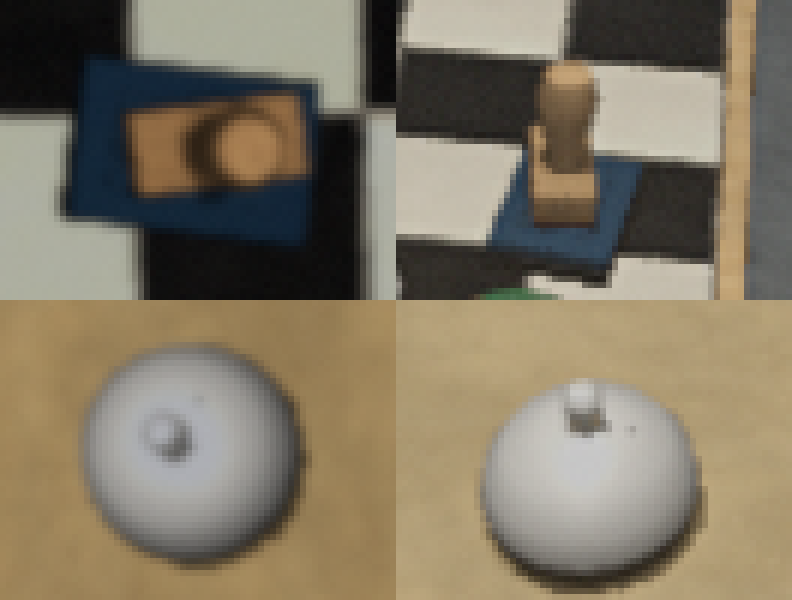

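The zoom shows the stamp base rotated on the pad, with corners around top px (401,234), (430,230), (431.5,244.5) and (403,247.5). The handle top is at top (420.8,238.7) and side (363.3,167). The bell knob is at top (222,157) and side (265.7,269).

Run:
```python
import pickle
from h import *
d=pickle.load(open("d0.pkl","rb"));T,S=d["top"],d["side"]
g=lambda c,p,z:plane(ray(c,p),z).round(4)
print("knob",tri([ray(T,(222,157)),ray(S,(265.7,269.2))]))
print("handle",tri([ray(T,(420.8,238.7)),ray(S,(363.3,167))]))
for n,a,b in [("yellow",(329.5,157),(290.5,195)),("honey",(323,200.5),(324,201)),("green",(323,238),(355.5,210))]: print(n,tri([ray(T,a),ray(S,b)]))
C=[np.array(p)/6+[380-.5,215-.5] for p in [(127,112),(303,92),(310,178),(137,197)]]
P=np.array([g(T,p,.036) for p in C]);print(P,P.mean(0),np.linalg.norm(P-np.roll(P,1,0),axis=1))
print("press base",[g(T,p,.02) for p in [(383,112),(383,182),(475,182),(475,112)]])
print("press knob", g(T,(497,115),.52),g(T,(497,115),.3))
print("table edge",g(T,(160,280),0),g(T,(525,277),0))
print("side cam start z", [ray(c,(320,200))[0] for c in (T,S)])
s=d["s"];R=Ro.from_quat(s["eef_rot"]).as_matrix();print(R.round(3))
```

```text
knob (array([0.6096121 , 0.23189412, 0.06303206]), [np.float64(4.4982004274461235e-05), np.float64(4.498200427447824e-05)])
handle (array([ 0.43249821, -0.17853106,  0.08334036]), [np.float64(0.000660036292509004), np.float64(0.0006600362925088858)])
yellow (array([0.60123046, 0.00657609, 0.09918854]), [np.float64(6.848823493982463e-05), np.float64(6.848823494001318e-05)])
honey (array([0.51379636, 0.02101053, 0.10151121]), [np.float64(0.0007064606211477073), np.float64(0.0007064606211478183)])
green (array([0.43678673, 0.02176057, 0.08382709]), [np.float64(0.0006545445183616934), np.float64(0.0006545445183614616)])
[[ 0.444  -0.1461  0.036 ]
 [ 0.4503 -0.2098  0.036 ]
 [ 0.4194 -0.2116  0.036 ]
 [ 0.4135 -0.1491  0.036 ]] [ 0.4318  -0.17915  0.036  ] [0.03064719 0.06401078 0.03095238 0.06277786]
press base [array([ 0.713 , -0.1159,  0.02  ]), array([ 0.5567, -0.1126,  0.02  ]), array([ 0.5542, -0.3168,  0.02  ]), array([ 0.7112, -0.322 ,  0.02  ])]
press knob [ 0.5796 -0.163   0.52  ] [ 0.6344 -0.2547  0.3   ]
table edge [0.347  0.3833 0.    ] [ 0.3412 -0.4302  0.    ]
side cam start z [array([0.4652941 , 0.02865033, 0.9797153 ]), array([0.39963767, 0.85895033, 0.73301453])]
[[ 0.898  0.44  -0.001]
 [ 0.44  -0.898  0.001]
 [-0.    -0.002 -1.   ]]
```

Heights check out: the knob is at z≈0.063 and the jar lids at 0.099, 0.101 and 0.084. The base measures 31×63 mm. I'll go over the stamp first with closed fingers, clear of the press, then take a wrist look.

```bash
R='.307 -.276 0 0 0 -1.2'; python3 jog.py '.07 -.06 0 0 0 -.1;.12 -.11 0 0 0 -.25;.15 -.14 0 0 0 -.4;.18 -.16 0 0 0 -.5;.21 -.19 0 0 0 -.65;.24 -.22 0 0 0 -.8;.28 -.25 0 0 0 -.9;.307 -.276 0 0 0 -1.05;.307 -.276 0 0 0 -1.2;.307 -.276 0 0 0 -1.2' 0
python3 jog.py '0 0 0 0 0 0;0 0 0 0 0 0'
cat > look.py <<'E'
import sys,pickle,cv2
from rig import bot
s=bot.read_state();c=bot.snapshot("wrist");c["s"]=s
n=sys.argv[1];pickle.dump(c,open(n+".pkl","wb"));cv2.imwrite(f"pics/{n}.png",c["frame"][:,:,::-1])
print(s["clock"],s["tool_pos"].round(4),s["eef_rot"].round(4),s["q"].round(3),s["ft_force"].round(2))
E
python3 look.py w1
```

```text
clock: 0.98
tool_pos: [0.4407, -0.1982, 0.2388]
eef_rot: [0.674, 0.739, 0.0, 0.0]
ft_force: [-0.0, 1.1, 0.5]
gripper_width: 0.0233
grip_force: 0.0
clock: 1.15
tool_pos: [0.4409, -0.1987, 0.2388]
eef_rot: [0.675, 0.738, 0.0, -0.0]
ft_force: [-0.8, -1.8, -0.9]
gripper_width: 0.0102
grip_force: 0.0
1.15 [ 0.4409 -0.1987  0.2388] [ 6.749e-01  7.379e-01  2.000e-04 -0.000e+00] [ 0.681  0.283 -0.413  1.948  0.139  0.938  0.29 ] [-0.83 -1.79 -0.88]
```

View pics/w1.png

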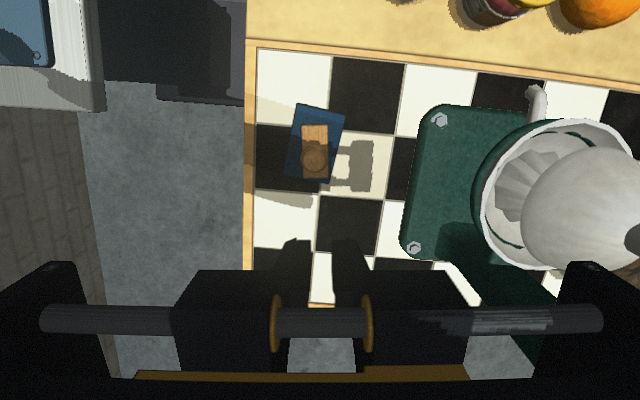

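The wrist picture shows the stamp base at about (302–329, 124–178), with the handle top near (314,158) and the pad around it. I'll triangulate from this view, then go to the bell.

Run:
```python
import pickle
from h import *
d=pickle.load(open("d0.pkl","rb"));T,S=d["top"],d["side"];w=pickle.load(open("w1.pkl","rb"));s=w["s"]
f=w["frame"][95:195,280:350];hsv=cv2.cvtColor(f,cv2.COLOR_RGB2HSV)
m=((hsv[...,0]>5)&(hsv[...,0]<22)&(hsv[...,1]>90)&(hsv[...,2]>40)).astype(np.uint8)
c=max(cv2.findContours(m,cv2.RETR_EXTERNAL,cv2.CHAIN_APPROX_NONE)[0],key=cv2.contourArea)
r=cv2.minAreaRect(c+np.array([280,95]));b=cv2.boxPoints(r);print(r)
P=np.array([plane(ray(w,q,s),.036) for q in b]);print(P.round(4),P.mean(0),np.linalg.norm(P-np.roll(P,1,0),axis=1))
print(tri([ray(w,(314,158),s),ray(T,(420.8,238.7)),ray(S,(363.3,167))]))
print(tri([ray(w,(314,158),s),ray(S,(363.3,167))]), plane(ray(w,(314,158),s),.086))
# frame-relative: bell shift in tool axes
R=Ro.from_quat(s["eef_rot"]).as_matrix();print(R.T@(np.array([.6096,.2319,.12])-s["tool_pos"]))
cv2.imwrite("pics/z1.png",cv2.resize(f,None,fx=8,fy=6,interpolation=cv2.INTER_NEAREST)[:,:,::-1])
```

```text
((314.0, 150.5), (53.0, 26.0), 90.0)
[[ 0.414  -0.149   0.036 ]
 [ 0.4432 -0.1465  0.036 ]
 [ 0.449  -0.2079  0.036 ]
 [ 0.4182 -0.2106  0.036 ]] [ 0.43107844 -0.1785266   0.036     ] [0.06173586 0.02930687 0.06171711 0.03090035]
(array([ 0.43232263, -0.17763939,  0.08392984]), [np.float64(0.0007959591243923721), np.float64(0.001102326050024046), np.float64(0.0005112748494389061)])
(array([ 0.43188094, -0.17680491,  0.08447648]), [np.float64(9.546855465042597e-05), np.float64(9.546855465043624e-05)]) [ 0.43198403 -0.17649627  0.086     ]
[0.41379914 0.20633582 0.11894925]
```

View pics/z1.png

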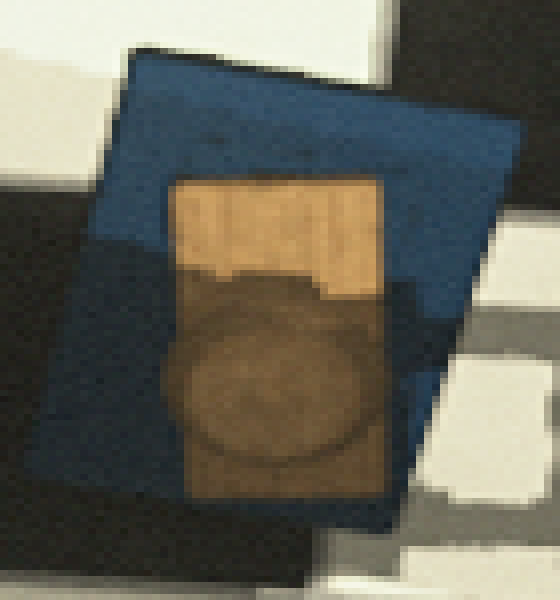

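Three views agree on the stamp: (0.4318,−0.178), yaw about 5°, handle top about 0.085. The gripper yaw already matches the base. Now to the bell.

```bash
python3 jog.py '.04 0 0 0 0 0;.08 0 0 0 0 0;.12 0 0 0 0 0;.16 .01 0 0 0 0;.195 .03 0 0 0 0;.23 .05 0 0 0 0;.265 .075 0 0 0 0;.295 .1 0 0 0 0;.33 .125 .02 0 0 0;.36 .15 .03 0 0 0' 0
python3 jog.py '.025 .026 .01 0 0 0;.045 .046 .03 0 0 0;.054 .056 .06 0 0 0;.054 .056 .07 0 0 0;.054 .056 .07 0 0 0;.054 .056 .07 0 0 0;.054 .056 .07 0 0 0'
python3 look.py w2
```

```text
clock: 2.03
tool_pos: [0.5582, 0.1662, 0.2087]
eef_rot: [0.678, 0.735, -0.001, 0.001]
ft_force: [0.1, 0.3, -0.1]
gripper_width: 0.0005
grip_force: 0.0
clock: 2.62
tool_pos: [0.6088, 0.2241, 0.1412]
eef_rot: [0.677, 0.736, 0.0, 0.001]
ft_force: [-0.4, -1.9, 0.2]
gripper_width: 0.0005
grip_force: 0.0
2.6167 [0.6088 0.2241 0.1412] [6.774e-01 7.357e-01 3.000e-04 8.000e-04] [-0.091  0.697 -0.492  1.593  0.384  0.948 -0.63 ] [-0.44 -1.88  0.18]
```

View pics/w2.png

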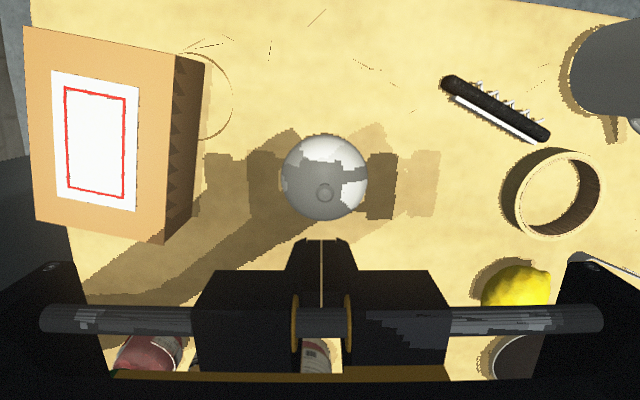

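Wrist view from the bell: the knob is at about (325,190) and the red frame corners at about (64,87), (126,97), (124,199) and (66,188). I'll measure both.

Run:
```python
import pickle
from h import *
d=pickle.load(open("d0.pkl","rb"));T,S=d["top"],d["side"];w=pickle.load(open("w2.pkl","rb"));s=w["s"]
k=(324.5,190)
print("knob",tri([ray(w,k,s),ray(T,(222,157)),ray(S,(265.7,269.2))]),plane(ray(w,k,s),.064))
x,y=40,65;f=w["frame"][y:y+155,x:x+105];hsv=cv2.cvtColor(f,cv2.COLOR_RGB2HSV)
m=(((hsv[...,0]<6)|(hsv[...,0]>172))&(hsv[...,1]>110)&(hsv[...,2]>100)).astype(np.uint8)
p=np.argwhere(m)[:,::-1]+[x,y]
P=np.array([plane(ray(w,q,s),.063)[:2] for q in p.astype(float)])
r=cv2.minAreaRect(P.astype(np.float32));b=cv2.boxPoints(r);print("frame rect",r,b.round(4).tolist())
# inside region of frame: white hole centroid
for n,im in (("w",w),):
    cs,h=cv2.findContours(m,cv2.RETR_CCOMP,cv2.CHAIN_APPROX_NONE)
    hole=[c for c,hh in zip(cs,h[0]) if hh[3]>=0 and cv2.contourArea(c)>1500]
    for c in hole:
        Q=np.array([plane(ray(w,q,s),.063)[:2] for q in (c[:,0]+[x,y]).astype(float)],dtype=np.float32);print("hole",cv2.minAreaRect(Q))
# triangulated corner heights with top view rect corners
ct=cv2.boxPoints(((209.10,240.57),(37.2,22.5),6.34))
for q in b:
    best=min(ct,key=lambda u:np.linalg.norm(plane(ray(T,u),.063)[:2]-q))
    i=np.argmin(np.linalg.norm(P-q,axis=1));print(tri([ray(w,p[i].astype(float),s),ray(T,best)])[0].round(4),best)
R=Ro.from_quat(s["eef_rot"]).as_matrix()
print(R.T@(np.array([.6096,.2319,.070])-s["tool_pos"]))
```

```text
knob (array([0.61000091, 0.23351542, 0.06213504]), [np.float64(0.002930570839369093), np.float64(0.0014171285748474653), np.float64(0.0018498785576821655)]) [0.61055916 0.23707994 0.064     ]
frame rect ((0.4333091974258423, 0.2586078345775604), (0.07893344759941101, 0.046722665429115295), 82.41065216064453) [[0.4049000144004822, 0.22259999811649323], [0.4512999951839447, 0.21639999747276306], [0.4616999924182892, 0.2946000099182129], [0.4153999984264374, 0.30079999566078186]]
hole ((0.43333756923675537, 0.25841763615608215), (0.07672329246997833, 0.0441252775490284), 82.50365447998047)
[0.4068 0.223  0.0635] [226.34393 253.80518]
[0.4528 0.2177 0.0651] [228.82855 231.44278]
[0.4627 0.294  0.0653] [191.85608 227.33484]
[0.4162 0.3    0.0628] [189.37146 249.69724]
[0.00775092 0.0012947  0.07123692]
```

Knob at about (0.610, 0.2335, 0.063). Frame centre (0.4335, 0.2585, ~0.064), yaw about −7.3°, consistent across the three views. Press now.

```bash
python3 jog.py '.0095 .001 .03 0 0 0;.0095 .001 .055 0 0 0;.0095 .001 .07 0 0 0;.0095 .001 .074 0 0 0;.0095 .001 .078 0 0 0;.0095 .001 .08 0 0 0;.0095 .001 .082 0 0 0;.0095 .001 .084 0 0 0;.0095 .001 .084 0 0 0' 0
python3 -c "
from rig import bot
s=bot.read_state();print(s['tool_pos'],s['ft_force'])"
```

```text
clock: 3.42
tool_pos: [0.6086, 0.2349, 0.0598]
eef_rot: [0.677, 0.736, -0.0, 0.001]
ft_force: [-10.6, -7.0, 21.7]
gripper_width: 0.0004
grip_force: 10.9
[0.60861433 0.23485476 0.05975197] [-10.55517052  -7.01866998  21.68035805]
```

```bash
python3 jog.py '0 0 0.0008 0 0 0;0 0 0.0008 0 0 0;0 0 .0008 0 0 0' 0
python3 look.py w3; python3 -c "
import cv2,pickle;from rig import bot
f=bot.snapshot('side')['frame'][225:325,200:330];cv2.imwrite('pics/s3.png',cv2.resize(f,None,fx=6,fy=6,interpolation=cv2.INTER_CUBIC)[:,:,::-1])"
```

```text
clock: 3.67
tool_pos: [0.6087, 0.2349, 0.0597]
eef_rot: [0.677, 0.736, -0.0, 0.001]
ft_force: [-11.4, -8.3, 26.9]
gripper_width: 0.001
grip_force: 13.8
3.6667 [0.6087 0.2349 0.0597] [ 6.768e-01  7.362e-01 -3.000e-04  1.100e-03] [-0.137  0.807 -0.448  1.613  0.443  0.824 -0.686] [-11.4   -8.26  26.93]
```

View pics/s3.png

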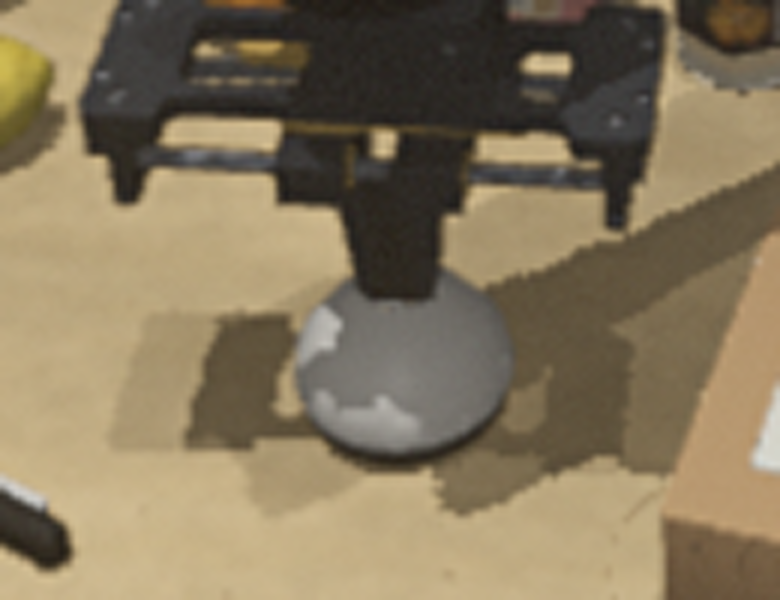

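The side crop shows the closed fingers squarely on the knob, with no contact on the dome. Adding 5 N moved it only 0.1 mm, so the plunger is on its stop. I'll lift off and go back over the stamp.

```bash
python3 jog.py '0 0 -.01 0 0 0;0 0 -.04 0 0 0;0 0 -.08 0 0 0;0 0 -.12 0 0 0;0 -.01 -.15 0 0 0;-.03 -.03 -.17 0 0 0;-.06 -.055 -.175 0 0 0;-.09 -.08 -.18 0 0 0;-.12 -.105 -.18 0 0 0;-.15 -.125 -.18 0 0 0' 
python3 jog.py '-.035 -.02 0 0 0 0;-.07 -.035 0 0 0 0;-.105 -.05 0 0 0 0;-.14 -.065 0 0 0 0;-.18 -.07 0 0 0 0;-.22 -.07 0 0 0 0;-.25 -.07 0 0 0 0;-.26 -.07 0 0 0 0;-.26 -.07 0 0 0 0;-.26 -.07 0 0 0 0' .088
python3 - <<'E'
from h import *
from rig import bot
s=bot.read_state();R=Ro.from_quat(s["eef_rot"]).as_matrix()
print(s["tool_pos"],R.T@(np.array([.4318,-.178,.044])-s["tool_pos"]),np.degrees(np.arctan2(R[1,0],R[0,0])),Ro.from_quat(s["eef_rot"]).as_matrix()[:,2])
E
```

```text
clock: 4.6
tool_pos: [0.4957, 0.0741, 0.2368]
eef_rot: [0.676, 0.737, 0.001, 0.001]
ft_force: [0.9, -1.4, 0.2]
gripper_width: -0.0
grip_force: 0.0
clock: 5.43
tool_pos: [0.4492, -0.189, 0.2358]
eef_rot: [0.676, 0.736, 0.001, 0.001]
ft_force: [-0.2, 0.9, 0.2]
gripper_width: 0.0649
grip_force: 0.0
[ 0.44920423 -0.1889509   0.23577374] [ 0.01240539 -0.01669198  0.19174848] 94.86441454560871 [ 1.45800267e-03  2.94389893e-05 -9.99998937e-01]
```

```bash
python3 jog.py '.006 -.008 .03 0 0 0;.0124 -.0167 .07 0 0 0;.0124 -.0167 .11 0 0 0;.0124 -.0167 .14 0 0 0;.0124 -.0167 .165 0 0 0;.0124 -.0167 .18 0 0 0;.0124 -.0167 .19 0 0 0;.0124 -.0167 .191 0 0 0;.0124 -.0167 .191 0 0 0' .088
python3 - <<'E'
from h import *
from rig import bot
s=bot.read_state();print(s["tool_pos"],s["gripper_width"],s["ft_force"])
E
python3 look.py w4
```

```text
clock: 6.18
tool_pos: [0.4316, -0.1774, 0.0445]
eef_rot: [0.676, 0.737, 0.0, -0.0]
ft_force: [0.5, -0.5, 0.7]
gripper_width: 0.0881
grip_force: 0.0
[ 0.43158156 -0.17745     0.04450987] 0.0880902309235502 [ 0.51297829 -0.53662704  0.68511518]
6.1833 [ 0.4316 -0.1774  0.0445] [ 6.757e-01  7.372e-01  3.000e-04 -0.000e+00] [ 0.554  0.587 -0.319  2.111  0.372  0.496  0.042] [ 0.51 -0.54  0.69]
```

View pics/w4.png

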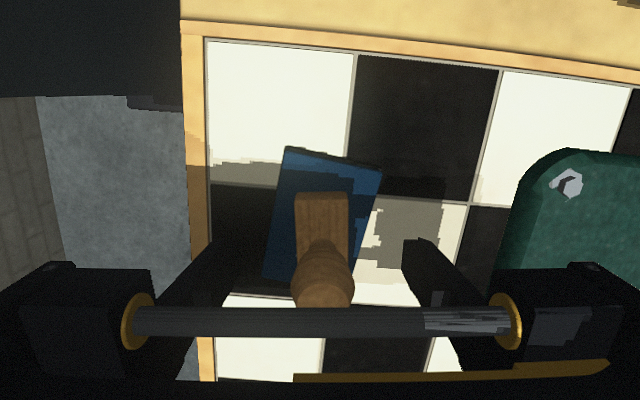

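The handle stands centred between the open fingers, at about (322,270). Close.

```bash
python3 jog.py '0 0 0 0 0 0;0 0 0 0 0 0;0 0 0 0 0 0;0 0 0 0 0 0;0 0 0 0 0 0;0 0 0 0 0 0;0 0 0 0 0 0;0 0 0 0 0 0;0 0 0 0 0 0;0 0 0 0 0 0' .0 20
python3 jog.py '0 0 0 0 0 0;0 0 0 0 0 0;0 0 -.002 0 0 0;0 0 -.008 0 0 0;0 0 -.02 0 0 0;0 0 -.04 0 0 0;0 0 -.04 0 0 0'
python3 - <<'E'
from h import *
from rig import bot
import pickle
s=bot.read_state();w=bot.snapshot("wrist");S=bot.snapshot("side");T=bot.snapshot("top");pickle.dump((s,w,S,T),open("g.pkl","wb"))
a=cv2.resize(S["frame"][100:200,320:420],(400,400),interpolation=cv2.INTER_CUBIC)
b=cv2.resize(w["frame"][150:350,220:420],(400,400),interpolation=cv2.INTER_CUBIC)
cv2.imwrite("pics/g.png",np.hstack([a,b])[:,:,::-1]);print(s["tool_pos"],s["eef_rot"])
E
```

```text
clock: 7.07
tool_pos: [0.4311, -0.1787, 0.0441]
eef_rot: [0.676, 0.737, 0.0, 0.0]
ft_force: [0.1, 0.4, 0.5]
gripper_width: 0.0254
grip_force: 19.7
clock: 7.65
tool_pos: [0.4327, -0.1792, 0.0868]
eef_rot: [0.676, 0.736, 0.001, 0.002]
ft_force: [1.5, -0.1, -0.6]
gripper_width: 0.0254
grip_force: 19.7
[ 0.43271912 -0.17923092  0.08680995] [6.76442633e-01 7.36492392e-01 7.35840547e-04 1.94412367e-03]
```

View pics/g.png

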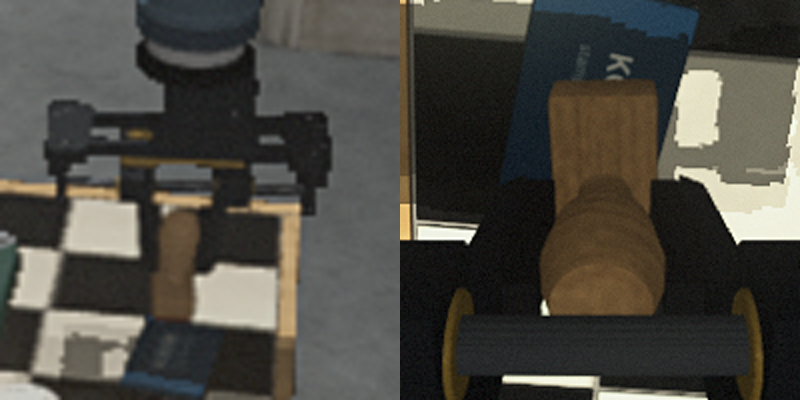

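The stamp came off the pad in the grip (opening 25.4 mm, 20 N), upright in both views with its base square to the fingers. I'll check tilt and yaw in numbers before carrying.

Run:
```python
from h import *
import pickle
s,w,S,T=pickle.load(open("g.pkl","rb"))
R=Ro.from_quat(s["eef_rot"]).as_matrix();yaw=np.degrees(np.arctan2(R[1,0],R[0,0]));print("tool yaw",yaw)
dz=.0868-.0441; c=np.array([.4318+.001,-.1785-.0005,0])
for th in (3.5,5,6.5):
  t=np.radians(th);ex=np.array([np.cos(t),np.sin(t),0]);ey=np.array([-np.sin(t),np.cos(t),0])
  for nm,a,b,h in (("TL",-15,31,20),("TR",15,31,20),("BL",-15,31,0),("BR",15,31,0)):
    X=c+ex*a*1e-3+ey*b*1e-3+[0,0,.016+dz+h*1e-3]
    q=proj(w,X,s);print(th,nm,q.round(1),"crop",(400+(q[0]-220)*2).round(),((q[1]-150)*2).round())
X=c+[0,0,.016+dz];
for h in (0,20,72):
  q=proj(S,X+[0,0,h*1e-3]);print("side axis",h,((q-[320,100])*4).round())
```

```text
tool yaw 94.86701502490212
3.5 TL [294.7 194.9] crop 549.0 90.0
3.5 TR [350.4 196.1] crop 661.0 92.0
3.5 BL [297.3 184.5] crop 555.0 69.0
3.5 BR [347.2 185.5] crop 654.0 71.0
5 TL [293.2 195.6] crop 546.0 91.0
5 TR [349.  195.4] crop 658.0 91.0
5 BL [295.9 185.1] crop 552.0 70.0
5 BR [345.9 184.9] crop 652.0 70.0
6.5 TL [291.7 196.3] crop 543.0 93.0
6.5 TR [347.5 194.7] crop 655.0 89.0
6.5 BL [294.6 185.7] crop 549.0 71.0
6.5 BR [344.6 184.3] crop 649.0 69.0
side axis 0 [169. 297.]
side axis 20 [171. 273.]
side axis 72 [177. 209.]
```

Run:
```python
from h import *
import pickle
s,w,S,T=pickle.load(open("g.pkl","rb"))
f=w["frame"].astype(int)
for x0 in (300,312,324,336): print(x0,[(r,*f[r,x0:x0+10].mean(0).round().astype(int)) for r in range(186,204)])
dz=.0868-.0441; c=np.array([.4328,-.179,0]);t=np.radians(4.9)
ex=np.array([np.cos(t),np.sin(t),0]);ey=np.array([-np.sin(t),np.cos(t),0])
for a in(-15,15):
  for b in (-31,31):
    for h in (0,20): print("side",a,b,h,proj(S,c+ex*a*1e-3+ey*b*1e-3+[0,0,.016+dz+h*1e-3]).round(1))
g=S["frame"][145:190,345:380];hsv=cv2.cvtColor(g,cv2.COLOR_RGB2HSV)
m=((hsv[...,0]>4)&(hsv[...,0]<20)&(hsv[...,1]>80)&(hsv[...,2]>45))
for r in range(45):
  q=np.flatnonzero(m[r]); print(145+r,(q.min()+345,q.max()+345) if len(q) else "",end=" ")
print([tuple(v) for v in S["frame"][160:185,361]])
```

```text
300 [(186, np.int64(28), np.int64(37), np.int64(42)), (187, np.int64(33), np.int64(41), np.int64(46)), (188, np.int64(33), np.int64(42), np.int64(47)), (189, np.int64(39), np.int64(46), np.int64(48)), (190, np.int64(58), np.int64(50), np.int64(39)), (191, np.int64(65), np.int64(50), np.int64(34)), (192, np.int64(68), np.int64(54), np.int64(35)), (193, np.int64(68), np.int64(53), np.int64(36)), (194, np.int64(71), np.int64(56), np.int64(36)), (195, np.int64(72), np.int64(57), np.int64(37)), (196, np.int64(72), np.int64(56), np.int64(36)), (197, np.int64(75), np.int64(58), np.int64(36)), (198, np.int64(85), np.int64(66), np.int64(42)), (199, np.int64(91), np.int64(70), np.int64(43)), (200, np.int64(91), np.int64(69), np.int64(43)), (201, np.int64(92), np.int64(70), np.int64(44)), (202, np.int64(92), np.int64(70), np.int64(43)), (203, np.int64(92), np.int64(71), np.int64(43))]
312 [(186, np.int64(28), np.int64(38), np.int64(43)), (187, np.int64(28), np.int64(37), np.int64(42)), (188, np.int64(27), np.int64(36), np.int64(41)), (189, np.int64(33), np.int64(38), np.int64(38)), (190, np.int
[... 4351 characters left out ...]
.uint8(86), np.uint8(69), np.uint8(50)), (np.uint8(85), np.uint8(69), np.uint8(50)), (np.uint8(86), np.uint8(69), np.uint8(50)), (np.uint8(87), np.uint8(70), np.uint8(51)), (np.uint8(86), np.uint8(66), np.uint8(49)), (np.uint8(89), np.uint8(73), np.uint8(52)), (np.uint8(89), np.uint8(71), np.uint8(50)), (np.uint8(90), np.uint8(72), np.uint8(51)), (np.uint8(88), np.uint8(71), np.uint8(50)), (np.uint8(86), np.uint8(71), np.uint8(52)), (np.uint8(68), np.uint8(48), np.uint8(37)), (np.uint8(46), np.uint8(40), np.uint8(39)), (np.uint8(35), np.uint8(38), np.uint8(41)), (np.uint8(39), np.uint8(45), np.uint8(45)), (np.uint8(46), np.uint8(50), np.uint8(52)), (np.uint8(62), np.uint8(63), np.uint8(63))]
```

Run:
```python
from h import *
import pickle
w=pickle.load(open("w4.pkl","rb"));s=w["s"];f=w["frame"].astype(int)
for x0 in (302,316,330): print(x0,[(r,*f[r,x0:x0+8].mean(0).round().astype(int).tolist()) for r in range(178,206)])
c=np.array([.4318,-.178,0]);t=np.radians(4.9);ey=np.array([-np.sin(t),np.cos(t),0])
for h in (0,20): print(proj(w,c+ey*.031+[0,0,.016+h*1e-3],s))
```

```text
302 [(178, 36, 45, 48), (179, 36, 45, 47), (180, 35, 43, 47), (181, 35, 43, 46), (182, 35, 44, 46), (183, 37, 45, 48), (184, 32, 42, 44), (185, 35, 44, 46), (186, 34, 43, 46), (187, 35, 44, 46), (188, 32, 40, 44), (189, 32, 42, 45), (190, 30, 40, 43), (191, 37, 43, 42), (192, 58, 51, 37), (193, 68, 54, 37), (194, 70, 57, 39), (195, 71, 56, 38), (196, 73, 58, 40), (197, 72, 57, 37), (198, 75, 58, 39), (199, 76, 60, 39), (200, 87, 68, 43), (201, 91, 70, 44), (202, 92, 72, 45), (203, 94, 72, 46), (204, 93, 72, 45), (205, 93, 71, 45)]
316 [(178, 34, 43, 47), (179, 34, 42, 46), (180, 34, 43, 47), (181, 34, 43, 46), (182, 33, 42, 46), (183, 33, 42, 44), (184, 34, 43, 46), (185, 30, 39, 43), (186, 31, 41, 43), (187, 33, 41, 45), (188, 31, 40, 44), (189, 32, 41, 45), (190, 29, 38, 43), (191, 43, 43, 39), (192, 58, 49, 35), (193, 63, 51, 35), (194, 65, 52, 35), (195, 68, 55, 37), (196, 71, 56, 38), (197, 70, 56, 37), (198, 74, 58, 38), (199, 80, 62, 40), (200, 92, 70, 45), (201, 94, 72, 46), (202, 94, 72, 46), (203, 91, 70, 43), (204, 92, 73, 45), (205, 92, 72, 45)]
330 [(178, 32, 40, 45), (179, 30, 40, 44), (180, 31, 40, 46), (181, 32, 41, 46), (182, 30, 39, 44), (183, 32, 41, 46), (184, 30, 38, 43), (185, 29, 39, 44), (186, 30, 38, 44), (187, 28, 38, 42), (188, 30, 38, 44), (189, 28, 38, 42), (190, 28, 36, 43), (191, 50, 45, 37), (192, 61, 48, 34), (193, 63, 50, 33), (194, 66, 52, 35), (195, 66, 52, 35), (196, 69, 54, 35), (197, 70, 55, 35), (198, 71, 57, 37), (199, 80, 62, 40), (200, 90, 70, 44), (201, 92, 71, 45), (202, 92, 71, 44), (203, 89, 68, 42), (204, 90, 70, 44), (205, 95, 73, 46)]
[321.393865   186.12783159]
[321.47273649 196.65902634]
```

The end-face height in the grip (8.0 px) equals that with the stamp standing on the pad (8.2 px), so there is no tilt. The foot is 28 mm below the TCP. Now lift above the jars.

```bash
python3 jog.py '0 0 -.01 0 0 0;0 0 -.03 0 0 0;0 0 -.06 0 0 0;0 0 -.09 0 0 0;0 0 -.11 0 0 0;0 0 -.118 0 0 0;0 0 -.12 0 0 0;0 0 -.12 0 0 0;0 0 -.12 0 0 0'
cat > to.py <<'E'
import sys
from h import *
from rig import bot
s=bot.read_state();R=Ro.from_quat(s["eef_rot"]).as_matrix()
print(s["tool_pos"].round(4),"go",(R.T@(np.array(list(map(float,sys.argv[1:4])))-s["tool_pos"])).round(4),"yaw",np.degrees(np.arctan2(R[1,0],R[0,0])).round(2),"z",R[:,2].round(4),s["gripper_width"])
E
python3 to.py .4337 .2585 .2
```

```text
clock: 8.55
tool_pos: [0.4301, -0.1784, 0.2028]
eef_rot: [0.676, 0.737, -0.0, -0.001]
ft_force: [0.5, -0.2, 0.2]
gripper_width: 0.0256
grip_force: 19.7
[ 0.4301 -0.1784  0.2028] go [0.4351 0.0407 0.0032] yaw 94.87 z [-2.2e-03  9.0e-04 -1.0e+00] 0.025606692888077893
```

```bash
python3 jog.py '.01 0 0 0 0 0;.03 .002 0 0 0 0;.06 .005 0 0 0 .02;.09 .008 0 0 0 .05;.12 .011 0 0 0 .08;.15 .014 0 0 0 .1;.18 .017 0 0 0 .13;.21 .02 0 0 0 .16;.24 .022 0 0 0 .19;.27 .025 0 0 0 .225'
python3 jog.py '.03 .01 0 0 0 0;.06 .02 0 0 0 0;.09 .03 0 0 0 0;.115 .04 0 0 0 0;.135 .045 0 0 0 0;.15 .05 0 0 0 0;.155 .052 0 0 0 0;.155 .052 0 0 0 0;.155 .052 0 0 0 0'
python3 to.py .4337 .2585 .16
```

```text
clock: 9.38
tool_pos: [0.4315, 0.0944, 0.2031]
eef_rot: [0.755, 0.656, -0.001, -0.001]
ft_force: [0.5, 0.3, -0.8]
gripper_width: 0.0258
grip_force: 19.7
clock: 10.13
tool_pos: [0.5052, 0.2381, 0.2032]
eef_rot: [0.755, 0.656, -0.001, -0.0]
ft_force: [-0.3, -0.5, -0.9]
gripper_width: 0.0251
grip_force: 19.7
[0.5052 0.2381 0.2032] go [ 0.0104 -0.0736  0.0433] yaw 81.99 z [-0.0019 -0.0012 -1.    ] 0.025108452140981355
```

```bash
python3 jog.py '.003 -.015 0 0 0 0;.006 -.035 0 0 0 0;.008 -.055 .01 0 0 0;.0104 -.068 .02 0 0 0;.0104 -.0736 .035 0 0 0;.0104 -.0736 .043 0 0 0;.0104 -.0736 .043 0 0 0;.0104 -.0736 .043 0 0 0'
python3 to.py .4337 .2585 .1015; python3 look.py w5
python3 - <<'E'
from h import *
import pickle
w=pickle.load(open("w5.pkl","rb"));s=w["s"];f=w["frame"]
hsv=cv2.cvtColor(f,cv2.COLOR_RGB2HSV)
m=(((hsv[...,0]<6)|(hsv[...,0]>172))&(hsv[...,1]>110)&(hsv[...,2]>70)).astype(np.uint8)
m[260:]=0
n,l,st,ce=cv2.connectedComponentsWithStats(m);print([a.tolist() for a in st[1:] if a[4]>15])
p=np.argwhere(m)[:,::-1]
P=np.array([plane(ray(w,q,s),.063)[:2] for q in p.astype(float)]);k=np.linalg.norm(P-[.4337,.2585],axis=1)<.06
r=cv2.minAreaRect(P[k].astype(np.float32));print(r,cv2.boxPoints(r).round(4).tolist())
E
```

```text
clock: 10.8
tool_pos: [0.4351, 0.2582, 0.161]
eef_rot: [0.755, 0.655, -0.0, 0.0]
ft_force: [0.6, -0.7, 0.1]
gripper_width: 0.0253
grip_force: 19.7
[0.4351 0.2582 0.161 ] go [ 0.0002 -0.0014  0.0595] yaw 81.89 z [-4.e-04 -8.e-04 -1.e+00] 0.025324255193056908
10.8 [0.4351 0.2582 0.161 ] [ 7.553e-01  6.554e-01 -4.000e-04  2.000e-04] [-0.177  0.463 -0.559  1.955  0.332  0.816 -1.061] [ 0.56 -0.74  0.08]
[[292, 151, 58, 46, 288]]
((0.43772172927856445, 0.27840912342071533), (0.037614766508340836, 0.046706605702638626), 83.44839477539062) [[0.4124000072479248, 0.2624000012874603], [0.45879998803138733, 0.257099986076355], [0.46309998631477356, 0.29440000653266907], [0.41670000553131104, 0.29980000853538513]]
```

View pics/w5.png

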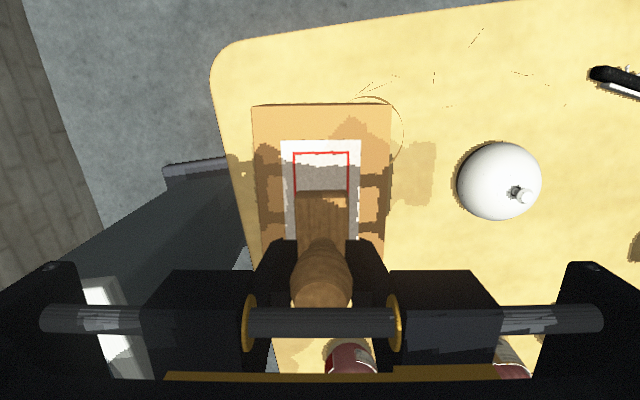

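The view shows the frame's far corners at about (293,152) and (349,152), with the stamp base centred between its sides (297–349). Bell, jars and box are in place. The frame edge agrees with my earlier estimates within 1 mm. Now lower to 1 cm.

```bash
python3 jog.py '0 -.0008 .015 0 0 0;0 -.0008 .03 0 0 0;0 -.0008 .042 0 0 0;0 -.0008 .05 0 0 0;0 -.0008 .055 0 0 0;0 -.0008 .058 0 0 0;0 -.0008 .0595 0 0 0;0 -.0008 .0595 0 0 0;0 -.0008 .0595 0 0 0;0 -.0008 .0595 0 0 0'
python3 jog.py '0 0 0 0 0 0;0 0 0 0 0 0;0 0 0 0 0 0;0 0 0 0 0 0;0 0 0 0 0 0;0 0 0 0 0 0'
python3 to.py .4343 .2585 .1015
python3 - <<'E'
from h import *
from rig import bot
s=bot.read_state();w=bot.snapshot("wrist");f=w["frame"]
hsv=cv2.cvtColor(f,cv2.COLOR_RGB2HSV)
m=(((hsv[...,0]<6)|(hsv[...,0]>172))&(hsv[...,1]>110)&(hsv[...,2]>60)).astype(np.uint8);m[260:]=0
n,l,st,ce=cv2.connectedComponentsWithStats(m);print([a.tolist() for a in st[1:] if a[4]>15])
p=np.argwhere(m)[:,::-1]
P=np.array([plane(ray(w,q,s),.063)[:2] for q in p.astype(float)]);k=np.linalg.norm(P-[.4337,.2585],axis=1)<.06
r=cv2.minAreaRect(P[k].astype(np.float32));print(r,cv2.boxPoints(r).round(4).tolist())
# stamp end face in image: wood-coloured column extents and end rows
for x in (305,322,340): print(x,[(r,*f[r,x-4:x+5].mean(0).round().astype(int).tolist()) for r in range(180,202,1)])
for rr in (200,205): print(rr,[(c,*f[rr-1:rr+2,c].mean(0).round().astype(int).tolist()) for c in list(range(284,300))+list(range(343,358))])
print(s["qd"].round(4),s["ft_force"])
E
```

```text
clock: 11.68
tool_pos: [0.4342, 0.2596, 0.102]
eef_rot: [0.755, 0.656, 0.0, 0.0]
ft_force: [0.2, -0.1, -0.7]
gripper_width: 0.0253
grip_force: 19.7
clock: 12.18
tool_pos: [0.4339, 0.2594, 0.1016]
eef_rot: [0.755, 0.656, -0.0, 0.0]
ft_force: [-0.2, -0.5, 0.0]
gripper_width: 0.0254
grip_force: 19.7
[0.4339 0.2594 0.1016] go [-0.0008  0.0005  0.0001] yaw 81.98 z [-0. -0. -1.] 0.025423111862170153
[[286, 170, 74, 70, 580]]
((0.4368269145488739, 0.27314460277557373), (0.047818273305892944, 0.046655941754579544), 81.91592407226562) [[0.41040000319480896, 0.25279998779296875], [0.45660001039505005, 0.24619999527931213], [0.4632999897003174, 0.29350000619888306], [0.4171000123023987, 0.3000999987125397]]
305 [(180, 216, 209, 196), (181, 198, 192, 180), (182, 188, 178, 160), (183, 158, 148, 132), (184, 159, 149, 134), (185, 156, 146, 130), (186, 155, 144, 130), (187, 154, 145, 129), (188, 158, 148, 132), (189, 164, 155, 140), (190, 122, 109, 92), (191, 91, 72, 48), (192, 97, 78, 54), (193, 98, 79, 54), (194, 102, 81, 56), (195, 103, 82, 56), (196, 102, 81, 55), (197, 107, 83, 58), (198, 114, 
[... 1723 characters left out ...]
 152, 147, 133), (287, 144, 101, 89), (288, 133, 37, 28), (289, 132, 36, 27), (290, 144, 104, 92), (291, 153, 143, 129), (292, 158, 150, 137), (293, 147, 138, 121), (294, 116, 100, 77), (295, 116, 91, 59), (296, 122, 94, 60), (297, 118, 93, 60), (298, 116, 90, 58), (299, 114, 89, 58), (343, 203, 160, 100), (344, 167, 131, 82), (345, 151, 117, 73), (346, 129, 100, 63), (347, 118, 92, 59), (348, 105, 83, 58), (349, 137, 126, 109), (350, 159, 148, 135), (351, 153, 145, 130), (352, 153, 144, 127), (353, 154, 145, 130), (354, 154, 149, 132), (355, 149, 114, 100), (356, 140, 58, 48), (357, 135, 39, 28)]
[ 0.0004  0.0005  0.0004  0.0013 -0.     -0.0002  0.0001] [-0.15796222 -0.51607729  0.00145122]
```

```bash
python3 jog.py '-.0003 .0006 0 0 0 0;-.0003 .0006 0 0 0 0;-.0003 .0006 0 0 0 0;-.0003 .0006 0 0 0 0;-.0003 .0006 0 0 0 0;-.0003 .0006 0 0 0 0;-.0003 .0006 0 0 0 0;-.0003 .0006 0 0 0 0'
python3 to.py .4343 .2585 .1015; python3 -c "
from rig import bot
print(bot.finish_job())"
```

```text
clock: 12.9
tool_pos: [0.4345, 0.259, 0.1016]
eef_rot: [0.755, 0.656, 0.0, -0.0]
ft_force: [-0.5, 0.3, -1.8]
gripper_width: 0.0255
grip_force: 19.7
[0.4345 0.259  0.1016] go [-0.0005 -0.0001  0.0001] yaw 81.98 z [-0.  0. -1.] 0.025511274822510435
the job is handed in; nothing more can be done
None
```

The job is handed in at about 13 s, result not reported: I pressed the bell to its stop and let go, carried the stamp over the jars, and by my measurements it is held upright about 1 cm above the frame, within about 1 mm of centre and 1° of its long side.

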